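Set the slide, then hold the cover over its rivet nuts

ROBOT

A 7-joint arm with a two-finger parallel gripper is mounted at the origin on a cart in front of the work surface, level with it; the furniture and walls round the work are solid. World frame = base frame: x ahead of the robot, y to its left, z up, the work surface at z = 0. Lengths are in m, angles in rad, forces in N, time in s.
With the tool pointing down it reaches from about 0.425 to 0.875 m from the base axis. Payload 4.7 kg.
Tool frame: the origin (TCP) lies on the centre line of the jaws, within the pads' length; the fingertips stand 8 mm ahead of it and the grasp point (between the pads) lies 11 mm behind it; z points along the fingers, y is the direction in which the jaws open and shut (so a half turn about z gives the same grasp; the last joint's range is limited). The gripper opens to 87 mm and grips with 3 to 60 N. Pads are 19 mm wide; open, the fingers measure 117 mm over their backs; the gripper's body (75 mm by 190 mm) begins 51 mm behind the grasp point.
Start: joints at [1.226, 0.321, -0.07, 1.45, 0.023, 1.371, -0.057], TCP at [0.228, -0.609, 0.231] pointing down, gripper open.
Joint ranges: [-2.86, 2.86], [-0.3, 2.09], [-1.38, 1.24], [0.06, 2.45], [-1.56, 4.7], [0.09, 2.05], [-2.69, 2.69]. Speed limits (rad/s): [2.57, 2.57, 3.14, 3.14, 3.14, 3.14, 3.14].

INTERFACE

Orientations are given as a rotation vector (axis times angle).
In Python, from bench import ctrl, cams, workorder gives the robot as it stands. The module is installed in compiled form; this text tells all that it offers.
- The arm moves only by the tool carry_out, never from a script. Its argument "rows" is a list of rows, each an object with "offset": the shift along the tool's x, y, z in m, a list of three; "rot": the turn, a rotation vector about the tool's x, y, z in degrees, a list of three; "gripper": the opening, from 0 (shut) to 1 (fully open). In form: [{"offset": [dx, dy, dz], "rot": [rx, ry, rz], "gripper": gripper}, ...]. A call has 1 to 10 rows; each row shifts and turns the commanded pose from where the row before left it, along the tool's axes as they then stand; what a row does not reach is not made up. A row lasts 1/8 s, in which the tool goes at most 62.5 mm and 10.7 degrees, less where a joint would pass 70% of its speed; a pose out of reach is approached as far as the arm can. A call is refused whole if a number of a shift passes 0.0625 or a number of a turn 10.7, either way. A call with a gripper value outside its range is refused whole. The fingers move at their own pace and stop on an object; "grip_force" is the grip in N (left out, the last holds). Time passes only in rows, so rows that do not move let the fingers close. It gives the time, the measured TCP pose, the force and the opening at its end, in the units of the state.
- ctrl.get_state(): the state, without advancing time (a new reading comes with each control period).
- cams.get_image(name): name is "scene" or "top"; returns a dict with "img" (400x640x3 uint8, red, green, blue), "vfov" (degrees; the focal length in pixels is half the picture's height over the tangent of half this angle, whatever the lens; pixels are square), "cx", "cy" (the principal point, pixels), "k1" (the pictures are not rectified: a ray, as slopes to the right and down, at radius r is drawn at 1 + k1 r^2 times it, then the intrinsics apply), "R" (3x3) and "t" (3): a world point X has camera coordinates R X + t. Camera axes: x right, y down, z forward; pixel columns grow to the right and rows downward; lengths in m; the calibration is good to about 2 mm. A picture is of the moment at which its call begins. There is no depth.
- workorder.close_job(): hands the job in, once; it reports no verdict.
The state is a dict: "time": time; "joint_positions": joint angles; "qd": joint speeds; "joint_torque": joint torques, N m; "position": TCP position; "tool_rot": TCP orientation; "ft_force": force on the tool from outside, world axes, zero at the start; "torque": the same for the moment, N m; "grip_width": opening from 0.0 (shut) to 1.0 (fully open).
Only numpy, scipy, OpenCV 4.12 (cv2) and the standard library are available. Lean on these libraries where they do the work, as an engineer would, in place of code of your own. Each camera call takes 0.05 s, during which the arm holds its last target.

TASK

On the open blue stroke-setting unit, first slide the orange grip along its track to the red mark and let go of it. Then pick up the white cover plate by its black handle and hold it level about 15 mm above the unit's flange, with its four corner holes in line with the four threaded rivet nuts and the orange grip standing up through the plate's window, never letting the plate touch the unit. Finish while still holding the plate there, ready for the screws; leave the carton, the oil bottle and the pliers alone.

Things in the scene. Friction and masses are not known exactly. Their poses are not given: they have to be found in the camera images.
- unit: Fixed open unit: blue housing, grey flange on top, 110 mm (its x) by 190 (its y) by 40 tall, yaw within 0.35 rad; origin: centre of underside, z up. Flange face at z = 40 with an opening 60 x 152 mm, where the slide runs along y. Four brass-rimmed rivet nuts in the flange at x = +-42, y = +-82 mm. Red lines on the flange at both sides of the opening mark y = +55 mm.
- slide_grip (a joint): Position of the orange grip along the unit's +y, in m: 0 at the -y end (grip centre at unit y = -55 mm), 0.110 when the grip's centre (white line) is at the red mark, 0.125 at the +y end stop, past the mark. It starts between 0 and 0.06, moves with about 2 N of friction and stays where it is left.
- grip_top (a point): Centre of the top of the orange grip, 72 mm above the worktop, 32 mm above the flange face. The grip is 16 mm (unit x) by 22 mm (unit y) and the orange part is 28 mm tall, so it starts 4 mm above the flange.
- cover: Loose white plate, 110 mm (its x) by 190 (its y) by 4 thick, about 0.3 kg, flat on the worktop, yaw within 0.35 rad; origin: centre of underside, z up. 12 mm holes at x = +-42, y = +-82 mm; a window 41 mm (x) by 45 (y) centred at x = 0, y = +55 mm. It belongs over the unit with its x and y axes along the unit's (window over the red mark).
- handle (a point): Centre of the gripping bar of the plate's black bridge handle, 37 mm above the plate's underside, above the plate's centre. The bar is 14 mm wide (plate x), 60 mm long (plate y) and 14 mm tall; its top is 44 mm above the underside, and below it on two posts is a gap of 26 mm to the plate.
- hole_a (a point): Centre, on the underside, of the plate's corner hole at plate x = -42, y = -82 mm.
- hole_b (a point): Centre, on the underside, of the plate's corner hole at plate x = +42, y = +82 mm.
- thread_a (a point): Centre of the rivet nut at unit x = -42, y = -82 mm, on the flange face; it belongs under hole_a. Axes as the unit's.
- thread_b (a point): Centre of the rivet nut at unit x = +42, y = +82 mm, on the flange face; it belongs under hole_b. Axes as the unit's.
- carton: Bystander: small cardboard carton, 65 x 70 x 55 mm, origin at the centre of its underside.
- oil: Bystander: yellow oil bottle with red nozzle, 48 mm across, 92 mm tall, origin at the centre of its underside.
- pliers: Bystander: pliers with blue handles lying flat, 46 x 162 x 14 mm (long along their y), origin at the centre of the underside.
Not all that is in view belongs to the job. Of the things like the unit, leave any that is green; of the rest the larger one is meant.

How it is judged:
By the outcome, as a careful person would: the job done as asked, in the order asked, and still so for the second after the job is handed in, while the arm keeps its last pose, push and grip.
It also fails if it takes over 67 s, if anything falls off the work surface, if the arm or the gripper's body presses on something with over 40 N, if the wrist force passes 120 N, or if a joint passes its speed limit or range.

## Working session

There is one attempt and no reset: what is moved stays moved. The work goes in short steps, Python scripts to look and compute and a tool call to move; the robot and the scene stay as the last step left them, time stands still between calls to the robot, and variables do not carry over. Pictures are saved under pics/ and viewed, and the job is handed in when it is done.

Besides the shell and the picture viewer there is one more tool, called after "Emit:" in YAML: its name, and indented under it one key for each argument. carry_out: Moves the arm, as the interface text tells. Its arguments: {"type":"object","properties":{"rows":{"type":"array"},"grip_force":{"type":"number"}},"required":["rows"]}

```bash
mkdir -p pics; cat > h.py <<'E'
import numpy as np, cv2
from bench import ctrl, cams, workorder
def grab(name,fn=None):
    d=cams.get_image(name)
    if fn: cv2.imwrite('pics/'+fn,cv2.cvtColor(d['img'],cv2.COLOR_RGB2BGR))
    return d
def K(d):
    f=d['img'].shape[0]/2/np.tan(np.radians(d['vfov'])/2)
    return np.array([[f,0,d['cx']],[0,f,d['cy']],[0,0,1.]]), np.array([d['k1'],0,0,0,0.])
def ray(d,px):
    k,dist=K(d)
    p=cv2.undistortPoints(np.array(px,float).reshape(-1,1,2),k,dist).reshape(-1,2)
    R=np.array(d['R']);t=np.array(d['t'])
    v=np.c_[p,np.ones(len(p))]@R
    return -R.T@t, v
def onplane(d,px,z):
    o,v=ray(d,px)
    return o+v*((z-o[2])/v[:,2])[:,None]
def proj(d,X):
    k,dist=K(d)
    r=cv2.Rodrigues(np.array(d['R'],float))[0]
    return cv2.projectPoints(np.array(X,float).reshape(-1,1,3),r,np.array(d['t'],float),k,dist)[0].reshape(-1,2)
E
python3 - <<'E'
from h import *
for n in('scene','top'):
    d=grab(n,n+'0.png'); o,v=ray(d,[[320,200]]); print(n,o,v,d['vfov'],d['k1'],d['cx'],d['cy'])
print(ctrl.get_state())
E
```

```text
scene [0.01818974 0.61272497 0.89636663] [[ 0.42861276 -0.57247162 -0.69897924]] 52.78536638053805 -0.06755238287652235 319.5524336718964 199.25757999611352
top [ 0.27318372 -0.07165147  1.27359988] [[ 0.18884131  0.03023351 -0.9815643 ]] 50.54707220784566 -0.06717074532805535 320.67686945722113 197.28668187508944
{'time': 0.1, 'joint_positions': array([ 1.22610071,  0.32177975, -0.07005589,  1.45152184,  0.02260669,
        1.37079934, -0.05688017]), 'qd': array([-7.22755438e-04, -1.43800109e-03, -1.38042326e-04, -2.77152561e-03,
       -1.09485478e-03, -7.11127300e-05,  2.69105067e-04]), 'joint_torque': array([-9.51037255e-04, -4.92570877e+01, -4.05942947e-01, -3.13400567e+01,
       -6.42504310e-02,  3.95492313e-02,  6.44785337e-05]), 'position': array([ 0.22801767, -0.60819385,  0.22956623]), 'tool_rot': array([-3.08952305e+00, -5.60310635e-01,  6.46599708e-04]), 'ft_force': array([ 0.88803122,  0.34526639, -1.06161608]), 'torque': array([ 0.01741089, -0.01000563,  0.02605654]), 'grip_width': 0.9981470874940362}
```

View pics/scene0.png

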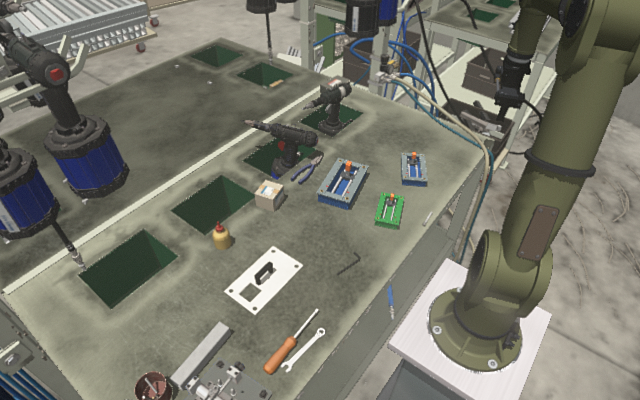

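View pics/top0.png

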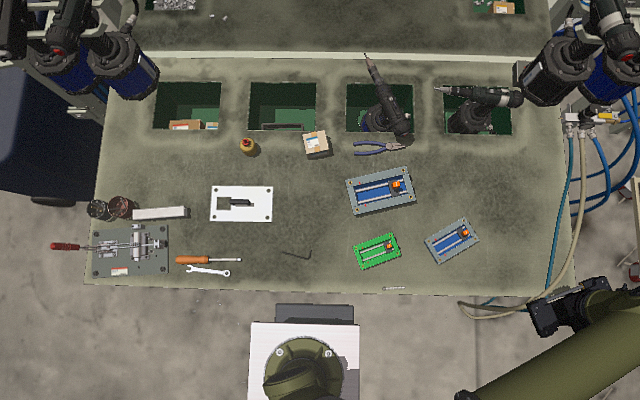

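```bash
python3 - <<'E'
from h import *
a=cv2.imread('pics/top0.png');b=cv2.imread('pics/scene0.png')
def c(i,x0,y0,w,h): return cv2.resize(i[y0:y0+h,x0:x0+w],(400,300),interpolation=cv2.INTER_CUBIC)
cv2.imwrite('pics/z0.png',np.vstack([np.hstack([c(a,340,155,80,60),c(a,200,170,80,60)]),np.hstack([c(b,305,145,80,60),c(b,218,240,96,72)])]))
E
```

```text
(no output)
```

View pics/z0.png

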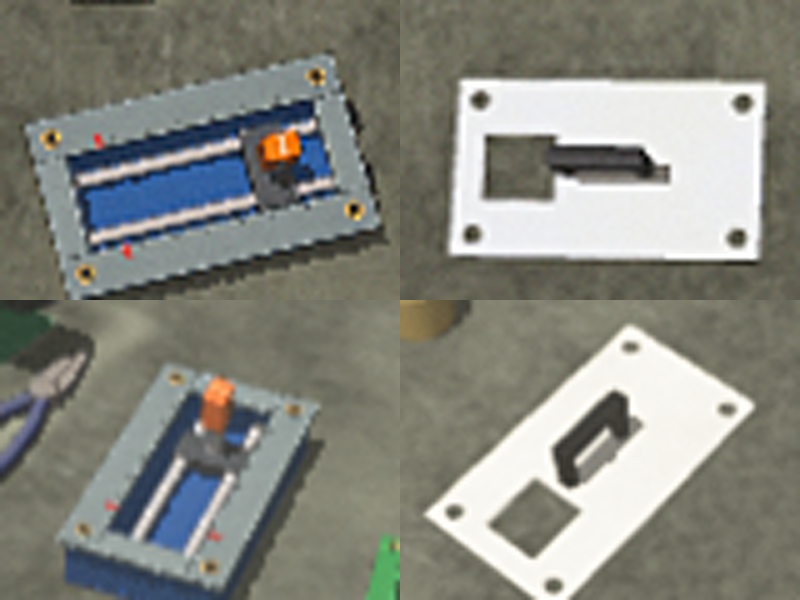

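```bash
cat > m.py <<'E'
from h import *
def fit(P,m):  # 2D rigid from model xy to P xy
    m=np.array(m,float);P=np.array(P)[:,:2]
    mc=m.mean(0);pc=P.mean(0);H=(m-mc).T@(P-pc)
    a=np.arctan2(H[0,1]-H[1,0],H[0,0]+H[1,1]);R=np.array([[np.cos(a),-np.sin(a)],[np.sin(a),np.cos(a)]])
    c=pc-R@mc; return c,a,np.linalg.norm((m@R.T+c)-P,axis=1)
def refine(img,px,fun,r=4):
    out=[]
    for x,y in px:
        xi,yi=int(round(x)),int(round(y)); w=img[yi-r:yi+r+1,xi-r:xi+r+1].astype(float)
        W=fun(w); Y,X=np.mgrid[yi-r:yi+r+1,xi-r:xi+r+1]
        out.append([(W*X).sum()/W.sum(),(W*Y).sum()/W.sum()])
    return np.array(out)
brass=lambda w:np.clip(w[...,0]-w[...,2]-25,0,None)
dark=lambda w:np.clip(190-w.mean(-1),0,None)*(w.mean(-1)<190)
M=[(-42,-82),(42,-82),(42,82),(-42,82)]
M=np.array(M)/1000
E
python3 - <<'E'
from m import *
T=cams.get_image('top');S=cams.get_image('scene')
# order (-,-),(+,-),(+,+),(-,+)
ut=[(340+354/5,155+209/5),(340+316/5,155+76/5),(340+51/5,155+138/5),(340+86/5,155+273/5)]
pt=[(200+337/5,170+237/5),(200+342/5,170+103/5),(200+80/5,170+99/5),(200+72/5,170+234/5)]
k=96/400
us=[(305+293/5,145+110/5),(305+176/5,145+78/5),(305+83/5,145+229/5),(305+210/5,145+267/5)]
ps=[(218+327*k,240+109*k),(218+230*k,240+47*k),(218+55*k,240+211*k),(218+153*k,240+285*k)]
for d,u,p in((T,ut,pt),(S,us,ps)):
    u2=refine(d['img'],u,brass);p2=refine(d['img'],p,dark)
    print(np.round(u2-u,1).tolist(),np.round(p2-p,1).tolist())
    for q,z in((u2,.04),(p2,.004)):
        c,a,e=fit(onplane(d,q,z),M);print(c.round(4),a.round(4),(e*1000).round(1))
    # orange
    g=d['img'].astype(int);m=((g[...,0]>200)&(g[...,1]>70)&(g[...,1]<170)&(g[...,2]<110)).astype(np.uint8)
    n,l,s,cc=cv2.connectedComponentsWithStats(m)
    for i in range(1,n):
        if s[i,4]>15: print('or',s[i],cc[i])
E
```

```text
[[-0.4, 0.0], [-0.3, -0.2], [-0.6, -0.3], [-0.7, -0.2]] [[-0.4, -0.2], [-0.3, -0.5], [-0.5, -0.3], [-0.6, 1.6]]
[ 0.5462 -0.2111] 0.2552 [0.4 0.5 0.5 0.2]
[0.5005 0.2097] 0.0248 [0.7 0.8 2.9 3.4]
or [602 113  10   5  23] [607.34782609 115.47826087]
or [393 181   7   6  28] [395.89285714 183.78571429]
or [463 230   6   5  17] [465.29411765 231.70588235]
or [176 258  28   4  84] [189.80952381 259.03571429]
[[-0.7, -0.6], [-0.3, -0.0], [-0.7, -0.4], [-1.0, -0.6]] [[0.9, 0.5], [-0.6, -1.8], [-1.3, 0.2], [0.6, 0.5]]
[ 0.5473 -0.2139] 0.256 [1.2 2.1 0.2 0.8]
[0.5009 0.2071] 0.0138 [4.  5.6 2.8 2.5]
or [346 161   6   5  16] [348.25   163.1875]
or [265 338  28  33 165] [277.35151515 355.35151515]
```

```bash
python3 - <<'E'
from m import *
T=cams.get_image('top');S=cams.get_image('scene')
k=96/400
pt=[(200+337/5-.5,170+237/5-.5),(200+342/5-.5,170+103/5-.5),(200+80/5-.5,170+99/5-.5),(200+72/5-.5,170+234/5-.5)]
ps=[(218+327*k-.5,240+109*k-.5),(218+230*k-.5,240+47*k-.5),(218+55*k-.5,240+211*k-.5),(218+153*k-.5,240+285*k-.5)]
for d,p in((T,pt),(S,ps)):
    p2=refine(d['img'],p,dark,2)
    p2=refine(d['img'],p2,dark,2)
    print(np.round(p2-p,1).tolist())
    c,a,e=fit(onplane(d,p2,.004),M);print(c.round(4),a.round(4),(e*1000).round(1))
    # white contour
    m=(d['img'].min(-1)>200).astype(np.uint8);m=cv2.morphologyEx(m,cv2.MORPH_OPEN,np.ones((3,3)))
    n,l,s,cc=cv2.connectedComponentsWithStats(m)
    ctr=onplane(d,[p2.mean(0)],.004)[0]
    for i in range(1,n):
        if abs(cc[i]-p2.mean(0)).max()<10:
            cs,_=cv2.findContours((l==i).astype(np.uint8),0,2)
            P=onplane(d,cs[0].reshape(-1,2),.004)[:,:2].astype(np.float32)
            print(cv2.minAreaRect(P))
def U(p,c=(.5465,-.2118),a=.2555):
    R=np.array([[np.cos(a),-np.sin(a)],[np.sin(a),np.cos(a)]]);return ((p[:,:2]-c)@R)*1000
print('grip top',U(onplane(T,[[340+281/5-.5,155+145/5-.5]],.072)))
# scene: top of grip 
print('grip scn',U(onplane(S,[[305+220/5-.5,145+384/5-60-.5]],.072)))
E
python3 - <<'E'
import cv2,numpy as np
b=cv2.imread('pics/scene0.png');a=cv2.imread('pics/top0.png')
cv2.imwrite('pics/z1.png',np.hstack([cv2.resize(b[150:180,328:368],(400,300),interpolation=0),cv2.resize(a[170:200,378:418],(400,300),interpolation=0)]))
E
```

```text
[[0.0, 0.2], [0.2, 0.0], [0.0, 0.2], [-0.0, 0.0]]
[0.5021 0.2097] 0.0104 [0.2 0.  0.2 0.3]
((0.5021066665649414, 0.20942476391792297), (0.18860431015491486, 0.10820545256137848), 89.87478637695312)
[[0.0, 0.2], [0.1, 0.0], [-0.2, 0.3], [0.2, 0.2]]
[0.502  0.2073] 0.0105 [0.2 0.3 0.2 0.3]
((0.5028263926506042, 0.2064058780670166), (0.1103922501206398, 0.19046373665332794), 0.4905846416950226)
grip top [[  0.6379361  -43.08921497]]
grip scn [[  0.79147757 -52.83882223]]
```

View pics/z1.png

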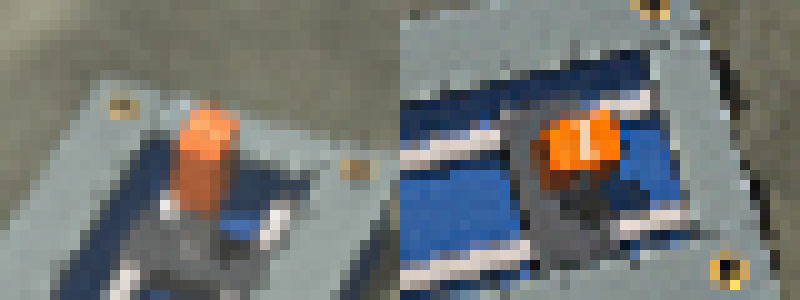

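```bash
cat >> m.py <<'E'
from scipy.spatial.transform import Rotation as Ro
def plan(p,h,s=None):
    s=s or ctrl.get_state()
    R0=Ro.from_rotvec(s['tool_rot']).as_matrix()
    y=np.array([np.cos(h),np.sin(h),0]);z=np.array([0,0,-1.]);R1=np.c_[np.cross(y,z),y,z]
    d=np.array(p)-s['position']
    print('now',s['position'].round(4),'t',round(s['time'],2),'f',s['ft_force'].round(1),'w',round(s['grip_width'],3))
    print('off',(R0.T@d*1000).round(1),'off in target frame',(R1.T@d*1000).round(1),'rot',np.degrees(Ro.from_matrix(R0.T@R1).as_rotvec()).round(2))
CU=np.array([.5467,-.2122]);AU=.2555
CP=np.array([.502,.2085]);AP=.0105
def uw(x,y,c=CU,a=AU): return c+np.array([np.cos(a)*x-np.sin(a)*y,np.sin(a)*x+np.cos(a)*y])
E
python3 - <<'E'
from m import *
g=uw(0,-.043);print(g);plan([*g,.14],AU)
S=cams.get_image('scene');T=cams.get_image('top')
for y in(-.043,-.048,-.038):
  q=[*uw(0,y),.072];print(y,proj(S,q),proj(T,q))
E
```

```text
[ 0.55756736 -0.25380409]
now [ 0.2281 -0.6085  0.2302] t 0.3 f [-0.3 -0.1 -0. ] w 0.999
off [ 433.  -216.3   90.3] off in target frame [259.9 408.4  90.2] rot [-3.000e-02 -2.000e-02 -8.408e+01]
-0.043 [[347.71173566 163.02694426]] [[395.86478089 183.65087313]]
-0.048 [[348.23960136 162.13556772]] [[397.52572995 183.26287865]]
-0.038 [[347.18111108 163.92296928]] [[394.20304593 184.03904241]]
```

Emit:
carry_out:
  rows:
    - {"offset": [0.043, -0.0216, 0], "rot": [0, 0, 0], "gripper": 1}
    - {"offset": [0.043, -0.0216, 0], "rot": [0, 0, 0], "gripper": 1}
    - {"offset": [0.043, -0.0216, 0], "rot": [0, 0, 0], "gripper": 1}
    - {"offset": [0.043, -0.0216, 0], "rot": [0, 0, 0], "gripper": 1}
    - {"offset": [0.043, -0.0216, 0], "rot": [0, 0, 0], "gripper": 1}
    - {"offset": [0.043, -0.0216, 0], "rot": [0, 0, 0], "gripper": 1}
    - {"offset": [0.043, -0.0216, 0], "rot": [0, 0, 0], "gripper": 1}
    - {"offset": [0.043, -0.0216, 0], "rot": [0, 0, 0], "gripper": 1}
    - {"offset": [0.043, -0.0216, 0], "rot": [0, 0, 0], "gripper": 1}
    - {"offset": [0.043, -0.0216, 0], "rot": [0, 0, 0], "gripper": 1}

```text
time: 1.65
position: [0.5559, -0.2543, 0.2308]
tool_rot: [3.091, 0.56, 0.0]
ft_force: [-0.4, -0.5, -0.2]
grip_width: 1.0
```

Emit:
carry_out:
  rows:
    - {"offset": [0, 0, 0.01], "rot": [0, 0, -10.5], "gripper": 1}
    - {"offset": [0, 0, 0.01], "rot": [0, 0, -10.5], "gripper": 1}
    - {"offset": [0, 0, 0.01], "rot": [0, 0, -10.5], "gripper": 1}
    - {"offset": [0, 0, 0.01], "rot": [0, 0, -10.5], "gripper": 1}
    - {"offset": [0, 0, 0.01], "rot": [0, 0, -10.5], "gripper": 1}
    - {"offset": [0, 0, 0.01], "rot": [0, 0, -10.5], "gripper": 1}
    - {"offset": [0, 0, 0.01], "rot": [0, 0, -10.5], "gripper": 1}
    - {"offset": [0, 0, 0.01], "rot": [0, 0, -10.5], "gripper": 1}
    - {"offset": [0, 0, 0], "rot": [0, 0, 0], "gripper": 1}
    - {"offset": [0, 0, 0], "rot": [0, 0, 0], "gripper": 1}

```text
time: 2.9
position: [0.5552, -0.2555, 0.151]
tool_rot: [1.926, 2.482, 0.0]
ft_force: [-0.4, 0.5, 0.8]
grip_width: 0.997
```

```bash
python3 - <<'E'
from m import *
g=uw(0,-.044);plan([*g,.057],AU)
print(ctrl.get_state()['joint_positions'].round(2))
grab('scene','s1.png')
E
```

```text
now [ 0.5552 -0.2555  0.151 ] t 2.9 f [-0.4  0.5  0.8] w 0.997
off [ 0.1  2.7 94. ] off in target frame [ 0.1  2.7 94. ] rot [ 0.02  0.02 -0.26]
[ 0.83  0.34 -0.54  1.64  0.18  1.22  0.5 ]
```

View pics/s1.png

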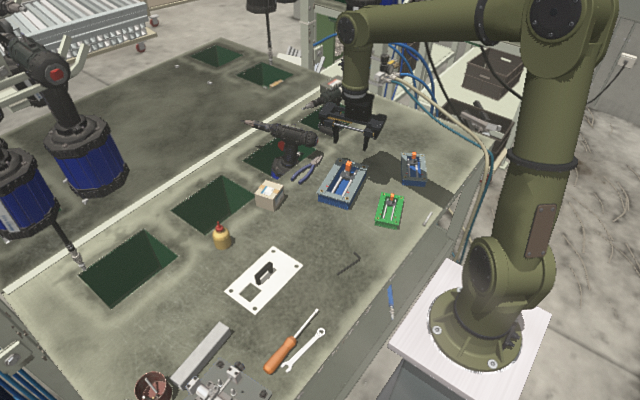

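The gripper (around 350,140) hangs above the blue unit's orange grip (348,163), and the view agrees with the measured pose. I'll lower and close.

Emit:
carry_out:
  rows:
    - {"offset": [0, 0.0027, 0.02], "rot": [0, 0, -0.26], "gripper": 1}
    - {"offset": [0, 0, 0.025], "rot": [0, 0, 0], "gripper": 1}
    - {"offset": [0, 0, 0.025], "rot": [0, 0, 0], "gripper": 1}
    - {"offset": [0, 0, 0.015], "rot": [0, 0, 0], "gripper": 1}
    - {"offset": [0, 0, 0.009], "rot": [0, 0, 0], "gripper": 1}
    - {"offset": [0, 0, 0], "rot": [0, 0, 0], "gripper": 1}
    - {"offset": [0, 0, 0], "rot": [0, 0, 0], "gripper": 1}

```text
time: 3.82
position: [0.5583, -0.2549, 0.0574]
tool_rot: [1.916, 2.488, 0.0]
ft_force: [-0.1, -0.3, 0.6]
grip_width: 1.001
```

Emit:
carry_out:
  rows:
    - {"offset": [0, 0, 0], "rot": [0, 0, 0], "gripper": 0}
    - {"offset": [0, 0, 0], "rot": [0, 0, 0], "gripper": 0}
    - {"offset": [0, 0, 0], "rot": [0, 0, 0], "gripper": 0}
    - {"offset": [0, 0, 0], "rot": [0, 0, 0], "gripper": 0}
    - {"offset": [0, 0, 0], "rot": [0, 0, 0], "gripper": 0}
    - {"offset": [0, 0, 0], "rot": [0, 0, 0], "gripper": 0}
    - {"offset": [0, 0, 0], "rot": [0, 0, 0], "gripper": 0}
    - {"offset": [0, 0, 0], "rot": [0, 0, 0], "gripper": 0}
  grip_force: 15

```text
time: 4.82
position: [0.5562, -0.2552, 0.0564]
tool_rot: [-1.915, -2.487, 0.004]
ft_force: [-1.3, 2.2, 3.5]
grip_width: 0.184
```

```bash
python3 - <<'E'
from m import *
plan([*uw(0,.055),.057],AU)
a=cams.get_image('top')['img'][130:230,320:440,::-1];b=cams.get_image('scene')['img'][110:210,290:410,::-1]
cv2.imwrite('pics/z2.png',np.hstack([cv2.resize(a,(400,333),interpolation=2),cv2.resize(b,(400,333),interpolation=2)]))
E
```

```text
now [ 0.5562 -0.2552  0.0564] t 4.83 f [-1.3  2.2  3.5] w 0.184
off [99.   1.9 -0.5] off in target frame [99.   1.7 -0.6] rot [-0.18 -0.02  0.17]
```

View pics/z2.png

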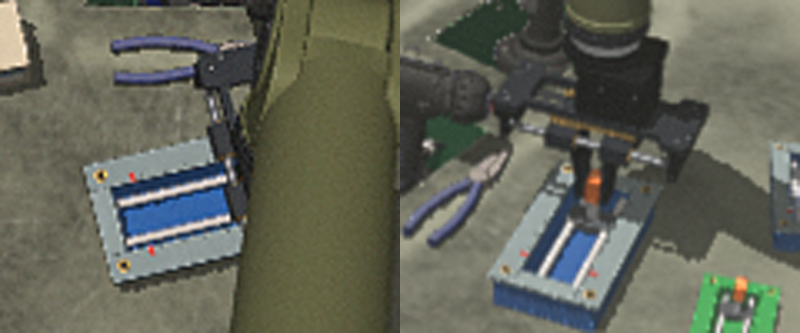

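Emit:
carry_out:
  rows:
    - {"offset": [0.01, 0, 0], "rot": [0, 0, 0], "gripper": 0}
    - {"offset": [0.015, 0, 0], "rot": [0, 0, 0], "gripper": 0}
    - {"offset": [0.015, 0, 0], "rot": [0, 0, 0], "gripper": 0}
    - {"offset": [0.015, 0, 0], "rot": [0, 0, 0], "gripper": 0}
    - {"offset": [0.015, 0, 0], "rot": [0, 0, 0], "gripper": 0}
    - {"offset": [0.015, 0, 0], "rot": [0, 0, 0], "gripper": 0}
    - {"offset": [0.01, 0, 0], "rot": [0, 0, 0], "gripper": 0}
    - {"offset": [0.004, 0, 0], "rot": [0, 0, 0], "gripper": 0}
    - {"offset": [0, 0, 0], "rot": [0, 0, 0], "gripper": 0}
    - {"offset": [0, 0, 0], "rot": [0, 0, 0], "gripper": 0}

```text
time: 6.18
position: [0.5307, -0.1583, 0.0564]
tool_rot: [-1.915, -2.488, 0.003]
ft_force: [-5.8, -1.1, 3.7]
grip_width: 0.183
```

```bash
python3 - <<'E'
from m import *
plan([*uw(0,.055),.057],AU)
T=cams.get_image('top');S=cams.get_image('scene')
a=T['img'][155:230,320:420,::-1];b=S['img'][145:220,290:390,::-1]
cv2.imwrite('pics/z3.png',np.hstack([cv2.resize(a,(400,300),interpolation=2),cv2.resize(b,(400,300),interpolation=2)]))
q=[*uw(0,.055),.072];print(proj(T,q),proj(S,q))
E
```

```text
now [ 0.5307 -0.1583  0.0564] t 6.17 f [-5.8 -1.1  3.7] w 0.183
off [-1.2  1.8 -0.6] off in target frame [-1.2  1.9 -0.6] rot [-0.16 -0.04  0.2 ]
[[363.16503733 191.2876967 ]] [[336.78226498 181.48062906]]
```

View pics/z3.png

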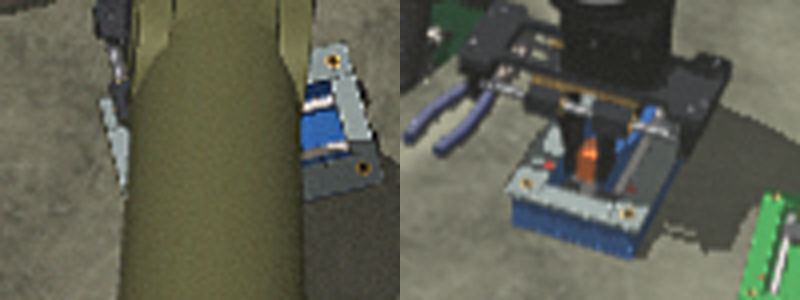

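The grip top is near (337,182) in the scene view, against (336.8,181.5) predicted. I'll open and rise, then check.

Emit:
carry_out:
  rows:
    - {"offset": [0, 0, 0], "rot": [0, 0, 0], "gripper": 1}
    - {"offset": [0, 0, 0], "rot": [0, 0, 0], "gripper": 1}
    - {"offset": [0, 0, 0], "rot": [0, 0, 0], "gripper": 1}
    - {"offset": [0, 0, 0], "rot": [0, 0, 0], "gripper": 1}
    - {"offset": [0, 0, -0.02], "rot": [0, 0, 0], "gripper": 1}
    - {"offset": [0, 0, -0.04], "rot": [0, 0, 0], "gripper": 1}
    - {"offset": [0, 0, -0.04], "rot": [0, 0, 0], "gripper": 1}
    - {"offset": [0.04, 0, 0], "rot": [0, 0, 0], "gripper": 1}
    - {"offset": [0.06, 0, 0], "rot": [0, 0, 0], "gripper": 1}
    - {"offset": [0.06, 0, 0], "rot": [0, 0, 0], "gripper": 1}

```text
time: 7.52
position: [0.4915, -0.0027, 0.1582]
tool_rot: [1.916, 2.487, 0.002]
ft_force: [1.4, 1.5, 0.0]
grip_width: 0.996
```

```bash
python3 - <<'E'
from m import *
plan([*CP,.17],AP)
T=cams.get_image('top');S=cams.get_image('scene')
a=T['img'][155:230,320:420,::-1];b=S['img'][145:220,290:390,::-1]
cv2.imwrite('pics/z4.png',np.hstack([cv2.resize(a,(400,300),interpolation=2),cv2.resize(b,(400,300),interpolation=2)]))
E
```

```text
now [ 0.4915 -0.0027  0.1582] t 7.53 f [1.4 1.5 0. ] w 0.996
off [201.5  64.  -11.9] off in target frame [211.1  12.7 -11.8] rot [ 0.14  0.05 14.17]
```

View pics/z4.png

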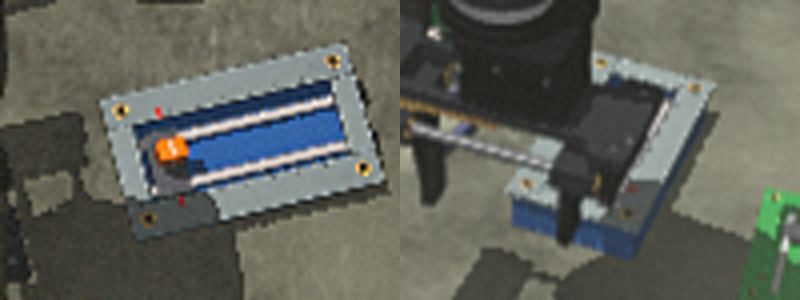

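```bash
python3 - <<'E'
from m import *
T=cams.get_image('top')
u2=refine(T['img'],proj(T,[[*uw(*m),.04] for m in M]),brass,3)
c,a,e=fit(onplane(T,u2,.04),M);print(c,a,e)
g=T['img'].astype(float)
R=np.array([[np.cos(a),-np.sin(a)],[np.sin(a),np.cos(a)]])
f=lambda px,z:((onplane(T,px,z)[:,:2]-c)@R*1000).round(1)
red=lambda w:np.clip(w[...,0]-w[...,1]-40,0,None)*(w[...,1]<110)
print('red',f(refine(T['img'],[(359,183),(365,205)],red,3),.04))
print('grip',f([(362.6,191.8)],.072))
w=T['img'][186:199,354:372]
cv2.imwrite('pics/z5.png',cv2.resize(w[...,::-1],None,fx=30,fy=30,interpolation=0))
m=((g[...,0]>200)&(g[...,2]<120)&(g[...,1]>70));Y,X=np.nonzero(m[180:205,350:375]);print(X.mean()+350,Y.mean()+180,f([(X.mean()+350,Y.mean()+180)],.072))
E
```

```text
[ 0.54623569 -0.21122036] 0.25636714369297636 [0.00031954 0.00035147 0.00057676 0.00012557]
red [[ 35.1  55.1]
 [-34.3  54.7]]
grip [[-0.8 55.9]]
362.03125 191.1875 [[ 1.3 57.1]]
```

View pics/z5.png

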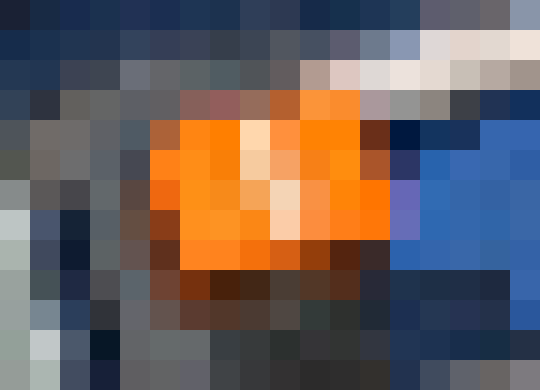

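Emit:
carry_out:
  rows:
    - {"offset": [0.05, 0.016, 0], "rot": [0, 0, 0], "gripper": 1}
    - {"offset": [0.05, 0.016, 0], "rot": [0, 0, 0], "gripper": 1}
    - {"offset": [0.05, 0.016, 0], "rot": [0, 0, 0], "gripper": 1}
    - {"offset": [0.05, 0.016, 0], "rot": [0, 0, 0], "gripper": 1}
    - {"offset": [0, 0, 0.02], "rot": [0, 0, 7.1], "gripper": 1}
    - {"offset": [0, 0, 0.02], "rot": [0, 0, 7.1], "gripper": 1}
    - {"offset": [0, 0, 0], "rot": [0, 0, 0], "gripper": 1}
    - {"offset": [0, 0, 0], "rot": [0, 0, 0], "gripper": 1}

```text
time: 8.68
position: [0.5031, 0.2049, 0.1176]
tool_rot: [2.208, 2.234, 0.002]
ft_force: [0.4, 0.2, 0.9]
grip_width: 0.999
```

```bash
python3 - <<'E'
from m import *
plan([*CP,.027],AP)
T=cams.get_image('top');S=cams.get_image('scene')
a=T['img'][155:255,180:313,::-1];b=S['img'][215:315,200:333,::-1]
cv2.imwrite('pics/z6.png',np.hstack([cv2.resize(a,(400,300),interpolation=2),cv2.resize(b,(400,300),interpolation=2)]))
# grip in scene view
b=S['img'][145:220,290:390,::-1];cv2.imwrite('pics/z7.png',cv2.resize(b,(800,600),interpolation=2))
E
```

```text
now [0.5031 0.2049 0.1176] t 8.68 f [0.4 0.2 0.9] w 0.999
off [ 3.6 -1.2 90.6] off in target frame [ 3.6 -1.1 90.6] rot [ 0.08 -0.01  0.06]
```

View pics/z6.png

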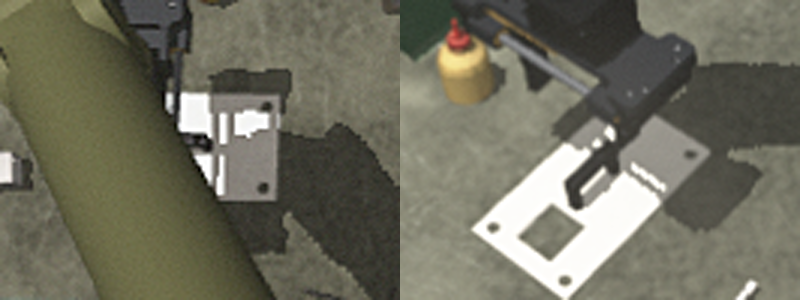

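View pics/z7.png

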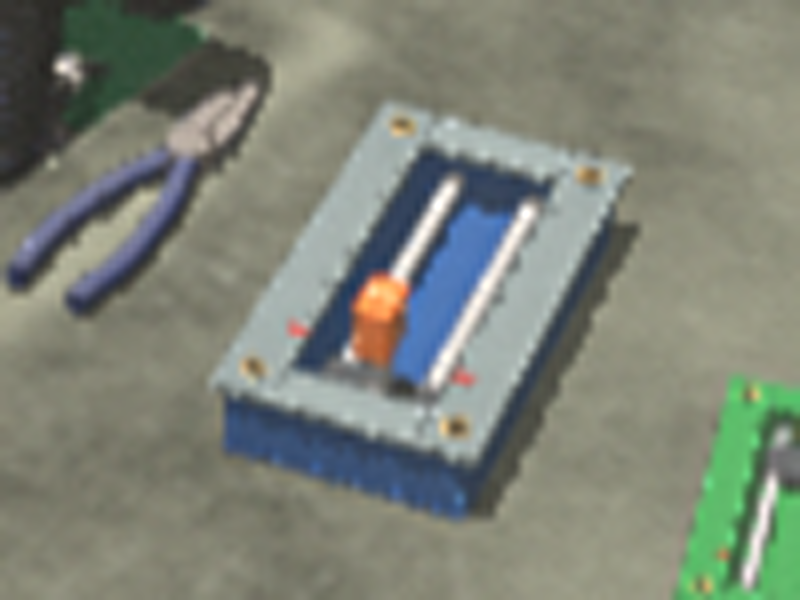

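```bash
python3 - <<'E'
from m import *
T=cams.get_image('top')
print(onplane(T,[(248,147),(317,145)],.05))
S=cams.get_image('scene'); print(onplane(S,[(221,246),(269,205)],.0))
E
```

```text
[[ 0.66778313  0.18938824  0.05      ]
 [ 0.67774933 -0.02031291  0.05      ]]
[[ 0.67512261  0.20222024  0.        ]
 [ 0.67983593 -0.00442821  0.        ]]
```

Bottle at x≈0.67 and gripper body reaching x≈0.60, so there is clearance. Descending to the handle.

Emit:
carry_out:
  rows:
    - {"offset": [0.0036, -0.001, 0.02], "rot": [0, 0, 0], "gripper": 1}
    - {"offset": [0, 0, 0.025], "rot": [0, 0, 0], "gripper": 1}
    - {"offset": [0, 0, 0.02], "rot": [0, 0, 0], "gripper": 1}
    - {"offset": [0, 0, 0.015], "rot": [0, 0, 0], "gripper": 1}
    - {"offset": [0, 0, 0.01], "rot": [0, 0, 0], "gripper": 1}
    - {"offset": [0, 0, 0], "rot": [0, 0, 0], "gripper": 1}
    - {"offset": [0, 0, 0], "rot": [0, 0, 0], "gripper": 1}

```text
time: 9.75
position: [0.5016, 0.2093, 0.0271]
tool_rot: [2.209, 2.233, 0.002]
ft_force: [-0.2, 1.0, -0.4]
grip_width: 0.999
```

Emit:
carry_out:
  rows:
    - {"offset": [0, 0, 0], "rot": [0, 0, 0], "gripper": 0}
    - {"offset": [0, 0, 0], "rot": [0, 0, 0], "gripper": 0}
    - {"offset": [0, 0, 0], "rot": [0, 0, 0], "gripper": 0}
    - {"offset": [0, 0, 0], "rot": [0, 0, 0], "gripper": 0}
    - {"offset": [0, 0, 0], "rot": [0, 0, 0], "gripper": 0}
    - {"offset": [0, 0, 0], "rot": [0, 0, 0], "gripper": 0}
    - {"offset": [0, 0, 0], "rot": [0, 0, 0], "gripper": 0}
    - {"offset": [0, 0, 0], "rot": [0, 0, 0], "gripper": 0}
  grip_force: 40

```text
time: 10.75
position: [0.501, 0.209, 0.0265]
tool_rot: [2.209, 2.233, -0.0]
ft_force: [0.3, 0.3, 0.7]
grip_width: 0.172
```

```bash
python3 - <<'E'
from m import *
plan([*CP,.027],AP)
S=cams.get_image('scene')
b=S['img'][215:315,200:333,::-1];cv2.imwrite('pics/z8.png',cv2.resize(b,(800,600),interpolation=2))
E
```

```text
now [0.501  0.209  0.0265] t 10.75 f [0.3 0.3 0.7] w 0.172
off [-0.5  1.  -0.5] off in target frame [-0.5  1.  -0.5] rot [-0.    0.    0.02]
```

View pics/z8.png

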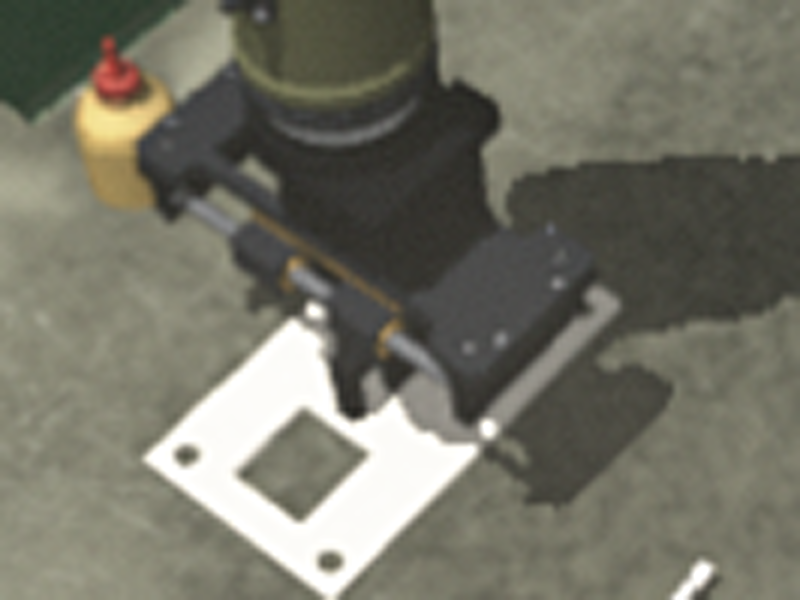

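Emit:
carry_out:
  rows:
    - {"offset": [0, 0, -0.01], "rot": [0, 0, 0], "gripper": 0}
    - {"offset": [0, 0, -0.02], "rot": [0, 0, 0], "gripper": 0}
    - {"offset": [0, 0, -0.03], "rot": [0, 0, 0], "gripper": 0}
    - {"offset": [0, 0, -0.03], "rot": [0, 0, 0], "gripper": 0}
    - {"offset": [0, 0, -0.03], "rot": [0, 0, 0], "gripper": 0}
    - {"offset": [0, 0, 0], "rot": [0, 0, 0], "gripper": 0}
    - {"offset": [0, 0, 0], "rot": [0, 0, 0], "gripper": 0}

```text
time: 11.68
position: [0.5006, 0.2086, 0.1461]
tool_rot: [2.209, 2.233, -0.001]
ft_force: [0.2, -0.7, -2.5]
grip_width: 0.156
```

```bash
python3 - <<'E'
from m import *
print(CU-.0017*np.array([np.cos(AU),np.sin(AU)]))
plan([.545,-.2125,.146],AU)
S=cams.get_image('scene')
b=S['img'][180:300,190:350,::-1];cv2.imwrite('pics/z9.png',cv2.resize(b,(800,600),interpolation=2))
T=cams.get_image('top')
b=T['img'][130:250,180:340,::-1];cv2.imwrite('pics/z10.png',cv2.resize(b,(800,600),interpolation=2))
E
```

```text
[ 0.54505519 -0.21262964]
now [0.5006 0.2086 0.1461] t 11.68 f [ 0.2 -0.7 -2.5] w 0.156
off [-4.215e+02  3.990e+01  4.000e-01] off in target frame [-4.186e+02 -6.350e+01  1.000e-01] rot [ -0.03   0.04 -14.03]
```

View pics/z9.png

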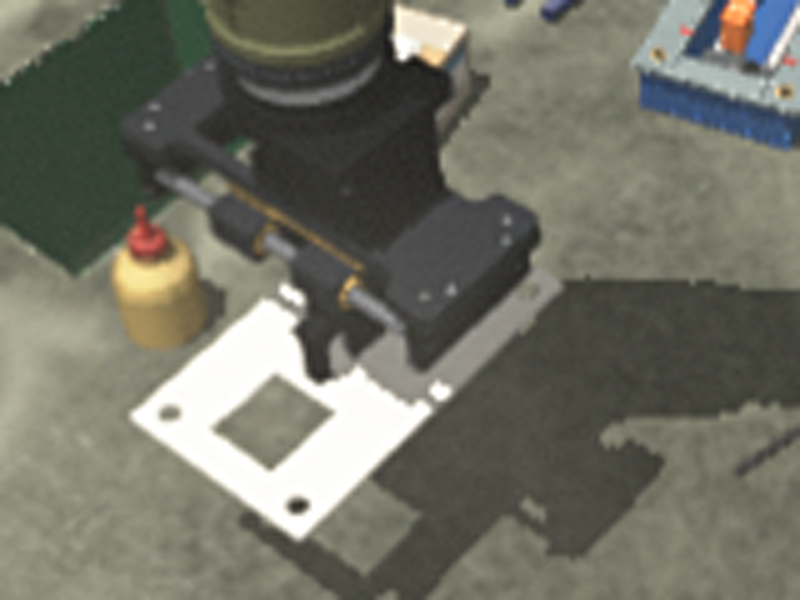

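View pics/z10.png

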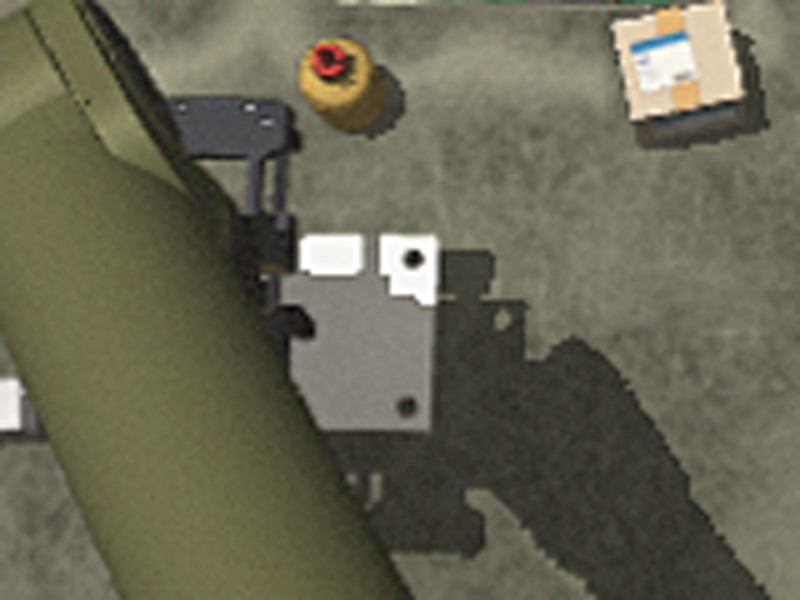

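Emit:
carry_out:
  rows:
    - {"offset": [-0.02, 0.002, 0], "rot": [0, 0, 0], "gripper": 0}
    - {"offset": [-0.04, 0.004, 0], "rot": [0, 0, 0], "gripper": 0}
    - {"offset": [-0.05, 0.005, 0], "rot": [0, 0, 0], "gripper": 0}
    - {"offset": [-0.05, 0.005, 0], "rot": [0, 0, 0], "gripper": 0}
    - {"offset": [-0.05, 0.005, 0], "rot": [0, 0, 0], "gripper": 0}
    - {"offset": [-0.05, 0.005, 0], "rot": [0, 0, 0], "gripper": 0}
    - {"offset": [-0.05, 0.005, 0], "rot": [0, 0, 0], "gripper": 0}
    - {"offset": [-0.05, 0.005, 0], "rot": [0, 0, 0], "gripper": 0}
    - {"offset": [-0.04, 0.003, 0], "rot": [0, 0, 0], "gripper": 0}
    - {"offset": [-0.021, 0.001, 0], "rot": [0, 0, 0], "gripper": 0}

```text
time: 13.02
position: [0.5445, -0.214, 0.145]
tool_rot: [-2.211, -2.228, 0.002]
ft_force: [0.2, 0.4, -3.5]
grip_width: 0.154
```

Emit:
carry_out:
  rows:
    - {"offset": [0, 0, 0], "rot": [0, 0, -3], "gripper": 0}
    - {"offset": [0, 0, 0], "rot": [0, 0, -4], "gripper": 0}
    - {"offset": [0, 0, 0], "rot": [0, 0, -4], "gripper": 0}
    - {"offset": [0, 0, 0], "rot": [0, 0, -3], "gripper": 0}
    - {"offset": [0, 0, 0], "rot": [0, 0, 0], "gripper": 0}
    - {"offset": [0, 0, 0], "rot": [0, 0, 0], "gripper": 0}
    - {"offset": [0, 0, 0], "rot": [0, 0, 0], "gripper": 0}

```text
time: 13.9
position: [0.5456, -0.2112, 0.1464]
tool_rot: [-1.921, -2.486, -0.0]
ft_force: [0.4, 1.3, -1.8]
grip_width: 0.156
```

```bash
python3 - <<'E'
from m import *
plan([.545,-.2125,.081],AU)
S=cams.get_image('scene')
b=S['img'][120:225,280:420,::-1];cv2.imwrite('pics/z11.png',cv2.resize(b,(800,600),interpolation=2))
T=cams.get_image('top')
b=T['img'][130:250,300:460,::-1];cv2.imwrite('pics/z12.png',cv2.resize(b,(800,600),interpolation=2))
E
```

```text
now [ 0.5456 -0.2112  0.1464] t 13.9 f [ 0.4  1.3 -1.8] w 0.156
off [-1.1 -0.9 65.4] off in target frame [-1.1 -0.9 65.4] rot [-0.01 -0.01 -0.02]
```

View pics/z11.png

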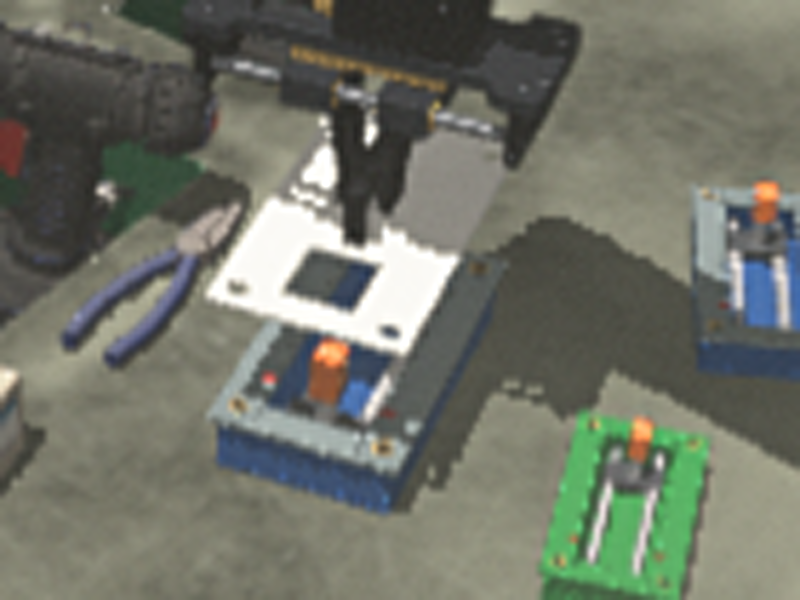

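View pics/z12.png

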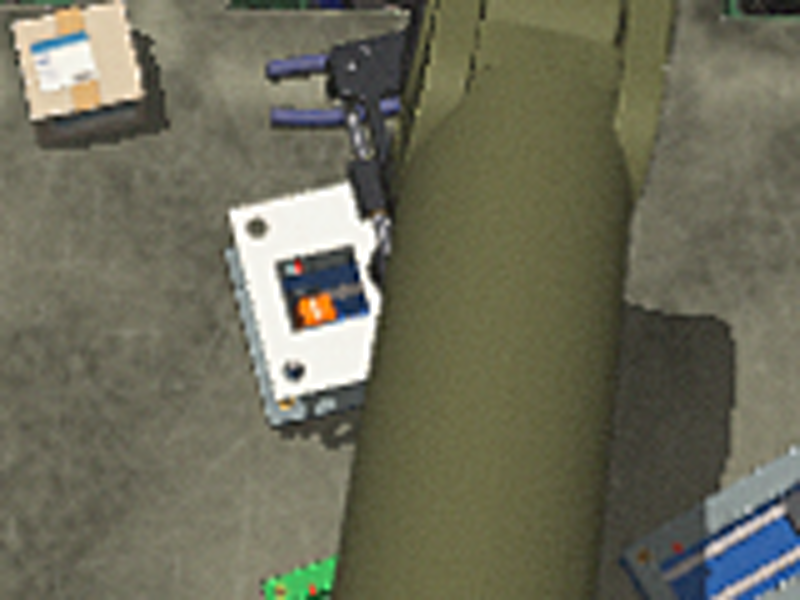

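```bash
cat > chk.py <<'E'
from m import *
def chk(d,px,c,a,zt,r=2):
    for _ in range(2): p=refine(d['img'],px,dark,r); px=p
    R=np.array([[np.cos(a),-np.sin(a)],[np.sin(a),np.cos(a)]])
    u=(onplane(d,px,zt)[:,:2]-c)@R*1000
    print('px',px.round(1).tolist(),'unit mm',u.round(1).tolist(),'err',(u.mean(0)-[0,82]).round(1),'yaw',np.degrees(np.arctan2(u[1,1]-u[0,1],u[1,0]-u[0,0])).round(2), 'sep',np.linalg.norm(u[1]-u[0]).round(1))
TOPU=((.54624,-.21116),.2558);SCU=((.5473,-.2139),.256)
E
python3 - <<'E'
from chk import *
z=ctrl.get_state()['position'][2]-.0265+.004
print(z)
T=cams.get_image('top');S=cams.get_image('scene')
# order (-x,+y),(+x,+y)
chk(T,[(357.9,203.5),(350.9,174.9)],*TOPU,z)
chk(S,[(347.75,177.2),(321.15,169.7)],*SCU,z)
E
```

```text
0.12401554697437059
px [[358.5, 203.9], [350.9, 175.0]] unit mm [[-41.2, 81.6], [43.4, 82.1]] err [ 1.1 -0.1] yaw 0.35 sep 84.6
px [[347.9, 177.5], [320.8, 169.7]] unit mm [[-42.5, 82.7], [43.1, 82.3]] err [0.3 0.5] yaw -0.28 sep 85.6
```

Emit:
carry_out:
  rows:
    - {"offset": [0, -0.0007, 0.005], "rot": [0, 0, 0], "gripper": 0}
    - {"offset": [0, 0, 0.01], "rot": [0, 0, 0], "gripper": 0}
    - {"offset": [0, 0, 0.01], "rot": [0, 0, 0], "gripper": 0}
    - {"offset": [0, 0, 0.01], "rot": [0, 0, 0], "gripper": 0}
    - {"offset": [0, 0, 0.005], "rot": [0, 0, 0], "gripper": 0}
    - {"offset": [0, 0, 0], "rot": [0, 0, 0], "gripper": 0}
    - {"offset": [0, 0, 0], "rot": [0, 0, 0], "gripper": 0}

```text
time: 14.98
position: [0.5452, -0.2118, 0.1069]
tool_rot: [1.92, 2.486, 0.0]
ft_force: [0.1, -0.5, -2.0]
grip_width: 0.155
```

```bash
python3 - <<'E'
from chk import *
plan([.545,-.2125,.0815],AU)
z=ctrl.get_state()['position'][2]-.0265+.004
T=cams.get_image('top');S=cams.get_image('scene')
for d,U in((T,TOPU),(S,SCU)):
    px=proj(d,[[*uw(-.042,.082,*U),z],[*uw(.042,.082,*U),z]]);chk(d,px,*U,z)
a=T['img'][155:230,320:420,::-1];b=S['img'][130:205,290:390,::-1]
cv2.imwrite('pics/z13.png',np.hstack([cv2.resize(a,(400,300),interpolation=2),cv2.resize(b,(400,300),interpolation=2)]))
E
```

```text
now [ 0.5452 -0.2118  0.1069] t 14.97 f [ 0.1 -0.5 -2. ] w 0.155
off [-0.6 -0.4 25.4] off in target frame [-0.6 -0.4 25.4] rot [ 0.03  0.03 -0.02]
px [[357.6, 206.3], [350.5, 178.5]] unit mm [[-41.0, 81.7], [42.9, 81.7]] err [ 1.  -0.3] yaw 0.03 sep 83.9
px [[347.5, 187.3], [321.0, 179.9]] unit mm [[-43.4, 81.6], [42.0, 82.4]] err [-0.7 -0. ] yaw 0.51 sep 85.3
```

View pics/z13.png

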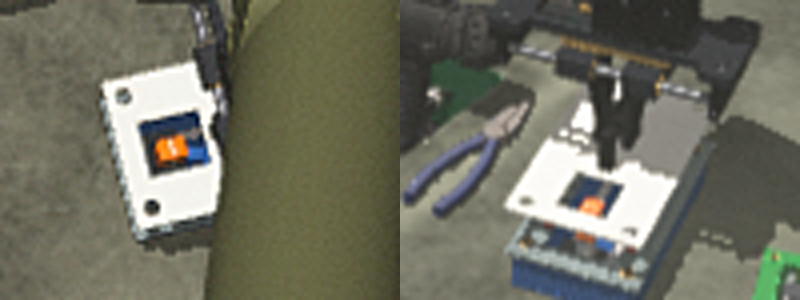

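Aligned within about 1 mm in both views, with the grip inside the window outline. Lowering the last 25 mm.

Emit:
carry_out:
  rows:
    - {"offset": [0, 0, 0.004], "rot": [0, 0, 0], "gripper": 0}
    - {"offset": [0, 0, 0.006], "rot": [0, 0, 0], "gripper": 0}
    - {"offset": [0, 0, 0.006], "rot": [0, 0, 0], "gripper": 0}
    - {"offset": [0, 0, 0.005], "rot": [0, 0, 0], "gripper": 0}
    - {"offset": [0, 0, 0.003], "rot": [0, 0, 0], "gripper": 0}
    - {"offset": [0, 0, 0.001], "rot": [0, 0, 0], "gripper": 0}
    - {"offset": [0, 0, 0], "rot": [0, 0, 0], "gripper": 0}
    - {"offset": [0, 0, 0], "rot": [0, 0, 0], "gripper": 0}
    - {"offset": [0, 0, 0], "rot": [0, 0, 0], "gripper": 0}

```text
time: 16.2
position: [0.545, -0.2118, 0.0817]
tool_rot: [1.921, 2.486, -0.0]
ft_force: [-0.1, -0.5, -1.9]
grip_width: 0.159
```

```bash
python3 - <<'E'
from chk import *
plan([.545,-.2125,.0815],AU)
z=ctrl.get_state()['position'][2]-.0265+.004
T=cams.get_image('top');S=cams.get_image('scene')
P={}
for n,d,U in(('T',T,TOPU),('S',S,SCU)):
    px=proj(d,[[*uw(-.042,.082,*U),z],[*uw(.042,.082,*U),z]]);chk(d,px,*U,z)
    for _ in range(2): px=refine(d['img'],px,dark,2)
    P[n]=px
# triangulated height of holes
for i in range(2):
    o1,v1=ray(T,[P['T'][i]]);o2,v2=ray(S,[P['S'][i]]);A=np.c_[v1[0],-v2[0]];s=np.linalg.lstsq(A,o2-o1,rcond=None)[0]
    print('tri',((o1+v1[0]*s[0]+o2+v2[0]*s[1])/2).round(4))
a=T['img'][155:230,320:420,::-1];b=S['img'][130:205,290:390,::-1]
cv2.imwrite('pics/z14.png',np.hstack([cv2.resize(a,(400,300),interpolation=2),cv2.resize(b,(400,300),interpolation=2)]))
E
```

```text
now [ 0.545  -0.2118  0.0817] t 16.2 f [-0.1 -0.5 -1.9] w 0.159
off [-0.7 -0.2  0.2] off in target frame [-0.7 -0.2  0.2] rot [ 0.01  0.02 -0.02]
px [[356.8, 208.0], [349.8, 180.6]] unit mm [[-41.2, 82.5], [43.0, 82.5]] err [0.9 0.5] yaw 0.01 sep 84.2
px [[346.7, 193.6], [321.2, 186.2]] unit mm [[-42.9, 82.6], [40.8, 82.7]] err [-1.1  0.7] yaw 0.02 sep 83.6
tri [ 0.4842 -0.142   0.062 ]
tri [ 0.5652 -0.1209  0.062 ]
```

View pics/z14.png

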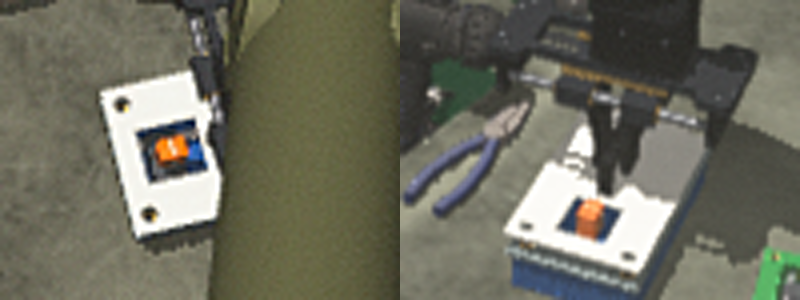

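Emit:
carry_out:
  rows:
    - {"offset": [-0.0006, 0, 0], "rot": [0, 0, 0], "gripper": 0}
    - {"offset": [0, 0, 0], "rot": [0, 0, 0], "gripper": 0}
    - {"offset": [0, 0, 0], "rot": [0, 0, 0], "gripper": 0}
    - {"offset": [0, 0, 0], "rot": [0, 0, 0], "gripper": 0}

```text
time: 16.8
position: [0.5451, -0.2123, 0.0815]
tool_rot: [1.921, 2.486, -0.0]
ft_force: [0.1, -0.2, -3.1]
grip_width: 0.156
```

```bash
python3 - <<'E'
from chk import *
plan([.545,-.2125,.0815],AU)
z=ctrl.get_state()['position'][2]-.0265+.004
for n,U in(('top',TOPU),('scene',SCU)):
    d=cams.get_image(n);px=proj(d,[[*uw(-.042,.082,*U),z],[*uw(.042,.082,*U),z]]);chk(d,px,*U,z)
workorder.close_job()
E
```

```text
now [ 0.5451 -0.2123  0.0815] t 16.8 f [ 0.1 -0.2 -3.1] w 0.156
off [-0.1 -0.1  0. ] off in target frame [-0.1 -0.1  0. ] rot [-0.    0.   -0.02]
px [[357.0, 208.0], [350.0, 180.5]] unit mm [[-41.3, 81.9], [43.1, 82.0]] err [ 0.9 -0. ] yaw 0.06 sep 84.5
px [[346.8, 193.6], [321.1, 186.1]] unit mm [[-43.1, 82.1], [41.2, 82.3]] err [-0.9  0.2] yaw 0.13 sep 84.2
the job is handed in; nothing more can be done
```

I slid the orange grip to the red mark and let it go, then lifted the cover by its handle. The arm is holding it level over the unit, and the job was handed in at 16.8 s.

- **Grip position:** the top view put the grip's white line at unit y ≈ 56 mm, with the red marks at about 55 mm. It stands up through the plate's window.
- **Plate height:** the underside is about 15 mm above the flange, going by the arm's pose.
- **Hole alignment:** I measured only the two +y holes, because the gripper and arm hid the -y pair. They sit within about 1 mm of their rivet nuts, with yaw error about 0.1°.
- **Contact:** the wrist force was about 3 N, roughly the plate's weight, so nothing suggests the plate touched the unit. The carton, bottle and pliers were left alone.

**Disagreements:**
- The two cameras put the plate 0.9 mm off in opposite directions along unit x, so I left it midway.
- Triangulating the holes gave a height about 3 mm more than the arm's pose. The cameras disagree by about that much, so I kept the arm's value.

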